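Select the green filter at the microscope's gated lever

ROBOT

A 6-joint arm with a two-finger parallel gripper is mounted at the origin on the work surface. World frame = base frame: x ahead of the robot, y to its left, z up, the work surface at z = 0. Lengths are in mm, angles in rad, forces in N, time in s.
With the tool pointing down it reaches from about 275 to 1000 mm from the base axis. Payload 8.4 kg.
Tool frame: the origin (TCP) lies midway between the tips of the shut fingers; the grasp point (between the pads) lies 19 mm behind it; z points along the fingers, y is the line along which they close (so a half turn about z gives the same grasp; the last joint's range is limited). The gripper opens to 85 mm and grips with 20 to 120 N. Pads are 22 mm wide; open, the fingers measure 114 mm over their backs; the gripper's body (76 mm by 85 mm) begins 54 mm behind the grasp point. The pads swing forward as they close: fully open they stand 13 mm farther back than shut.
Start: joints at [1.32, 0.353, 1.633, -0, 1.155, -0.002], TCP at [153.899, 605.758, 231.281] pointing down, gripper open.
Joint ranges: [-2.63, 2.63], [-0.92, 2.1], [0.06, 2.66], [-1.3, 4.44], [0, 2.69], [-3.02, 3.02]. Speed limits (rad/s): [2.22, 2.22, 2.79, 3.14, 3.14, 3.14].

INTERFACE

Orientations are given as [roll, pitch, yaw] about the fixed x, y, z axes, in that order (R = Rz(yaw) Ry(pitch) Rx(roll)).
In Python, from rig import monitor, imaging, r gives the robot as it stands.
- The arm moves only by the tool drive_tool, never from a script. Its argument "plan" is a list of rows, each an object of numbers: "x", "y", "z": the shift along the tool's x, y, z in units of 50 mm (1.0 is 50 mm); "ax", "ay", "az": the turn, a rotation vector about the tool's x, y, z in units of 6 degrees (1.0 is 6 degrees); "hand": the finger opening in mm, from 0 to 85.4. In form: [{"x": .., "y": .., "z": .., "ax": .., "ay": .., "az": .., "hand": ..}, ...]. A call has 1 to 8 rows; each row is the pose to reach, as a shift and turn from the pose commanded when the call began, along the tool's axes at that moment; what a row does not reach only later rows make up. A row lasts 1/10 s, in which the tool goes at most 50 mm and 8.59 degrees, less where a joint would pass 70% of its speed; a pose out of reach is approached as far as the arm can. A call with a gripper value outside its range is refused whole. The fingers move at their own pace and stop on an object; "grip_force" is the grip in N (left out, the last holds). Time passes only in rows, so rows that repeat a pose let the fingers close. It gives the time, the measured TCP pose, the force, the opening and the grip force at its end, in the units of the state.
- monitor.sense(): the state, without advancing time (a new reading comes with each control period).
- imaging.grab_frame(name): name is "side" or "top" or "wrist"; returns the picture (420x560x3 uint8, red, green, blue); there is no depth.
- imaging.camera_info(name): a dict with "mtx" (3x3 intrinsics, pixels), "R" (3x3) and "t" (3): a world point X has camera coordinates R X + t. Camera axes: x right, y down, z forward; pixel columns grow to the right and rows downward; lengths in mm; the calibration is good to about 2 mm. A picture is of the moment at which its call begins: read the wrist's pose just before it. camera_info takes no time and is no camera call; for the wrist camera it gives the pose at the moment of the call.
- r.sign_off(): hands the job in; it is judged then, once.
The state is a dict: "clock": time; "qpos": joint angles; "qvel": joint speeds; "joint_efforts": joint torques, N m; "eef_pos": TCP position; "tcp_rot": TCP orientation; "contact_force": force on the tool from outside, world axes, zero at the start; "wrist_torque": the same for the moment, N m; "opening": opening from 0.0 (shut) to 1.0 (fully open); "grasp_force": force on a finger pad.
Only numpy, scipy, OpenCV 4.12 (cv2) and the standard library are available. Lean on these libraries where they do the work, as an engineer would, in place of code of your own. Each camera call takes 0.05 s, during which the arm holds its last target. There are 200 camera calls.

TASK

Switch the microscope's filter selector to green: with the fingertips, push the black-knobbed lever out of its middle parking slot, along the cross channel and fully home into the slot marked by the green disc, and leave it there. Only push the knob, never grip it between the fingers or force it hard against the gate, do not enter any other colour's slot on the way, and leave the bottle, jar, can and slide box where they stand.

Things in the scene. Friction and masses are not known exactly. Their poses are not given: they have to be found in the camera images.
- selector: white box fixed on the table, 190 mm (x) by 210 mm (y), 90 mm high, turned up to 0.35 rad. Origin at the centre of its underside, z up, +x away from the robot. Its metal gate plate on top has channels 14 mm wide whose walls stop the lever's stem.
- gate (a point): centre of the gate, at the plate's top; axes as the selector's. Cross channel along y, 64 mm long, centred here. At each end (y = +25 and -25 mm) a slot to +x and one to -x, ending 27 mm from the cross channel's centre line; at y = 0 a parking slot to -x only. The cross channel's ends are flush with the corner slots' outer sides: a lever pushed to the end is in line with them.
- pivot (a point): the lever's pivot inside the box, 27 mm above the table on the box's centre line, 135 mm below the knob's centre. The knob's centre is 162 mm above the table when upright; about x = 43, y = 50 mm off the centre line and 145 mm high at a corner slot's end; about 54 mm in y and 150 mm high at the end of the cross channel.
- lever: steel stem 10 mm thick through the gate, with a black square knob 28 x 28 x 30 mm (white dot on top). Origin at the knob's centre, z up along the stem, x and y along the selector's when upright. It tilts both ways about point pivot, in the parking slot at first, and stays where it is left (friction); 1.5 to 3 N at the knob moves it.
- lever_x (a joint): lever tilt towards the selector's +x (rad): 0 in the cross channel (play of 0.03), about +0.35 at the end of the +x slots and -0.35 at the end of the -x slots; starts between -0.35 and -0.27 in the parking slot.
- lever_y (a joint): lever tilt towards the selector's +y (rad): 0 in line with the parking slot, about +0.39 in line with the +y slots (between 0.34 and 0.43), -0.39 with the -y slots.
- green_disc: green disc, 20 mm across, 2 mm thick, on the gate plate beyond the outer end of the corner slot that it marks. Origin at the centre of its underside. Which corner it marks changes from start to start: it sits at x = +44 or -44 mm and y = +25 or -25 mm in the selector's frame, and the signs tell the slot.
- red_disc: red disc, 20 mm across, 2 mm thick, on the gate plate beyond the outer end of the corner slot that it marks. Origin at the centre of its underside. Which corner it marks changes from start to start: it sits at x = +44 or -44 mm and y = +25 or -25 mm in the selector's frame, and the signs tell the slot.
- blue_disc: blue disc, 20 mm across, 2 mm thick, on the gate plate beyond the outer end of the corner slot that it marks. Origin at the centre of its underside. Which corner it marks changes from start to start: it sits at x = +44 or -44 mm and y = +25 or -25 mm in the selector's frame, and the signs tell the slot.
- yellow_disc: yellow disc, 20 mm across, 2 mm thick, on the gate plate beyond the outer end of the corner slot that it marks. Origin at the centre of its underside. Which corner it marks changes from start to start: it sits at x = +44 or -44 mm and y = +25 or -25 mm in the selector's frame, and the signs tell the slot.
- amber_bottle: bystander: loose amber glass bottle, 40 mm across, 85 mm high, black cap, standing near the selector. Origin at the centre of its underside.
- sample_jar: bystander: loose clear jar with a blue cap, 54 mm across, 70 mm high. Origin at the centre of its underside.
- objective_can: bystander: loose clear can with a grey lid, 37 mm across, 58 mm high. Origin at the centre of its underside.
- slide_box: bystander: loose orange box 35 x 82 x 32 mm, lying beyond the selector. Origin at the centre of its underside.

How it is judged (in metres and radians):
At the end, for the whole second after the job is handed in: The lever rests in the slot marked green, tilted more than 0.30 rad (of about 0.35) along the slot and more than 0.30 rad to that slot's side, at rest; bottle, jar, can and slide box within 20 mm of their starts (((x of green_disc in the frame of selector above 0 m and y of green_disc in the frame of selector above 0 m and value of joint each of lever_x, lever_y above 0.3 rad) or (x of green_disc in the frame of selector above 0 m and y of green_disc in the frame of selector below 0 m and value of joint lever_x above 0.3 rad and value of joint lever_y below -0.3 rad) or (x of green_disc in the frame of selector below 0 m and y of green_disc in the frame of selector above 0 m and value of joint lever_x below -0.3 rad and value of joint lever_y above 0.3 rad) or (x of green_disc in the frame of selector below 0 m and y of green_disc in the frame of selector below 0 m and value of joint each of lever_x, lever_y below -0.3 rad)) and velocity of joint lever_x between -0.05 and 0.05 rad/s and velocity of joint lever_y between -0.05 and 0.05 rad/s and distance of each of amber_bottle, sample_jar, objective_can, slide_box from where it was at the start of the episode below 0.02 m); the robot touches nothing.
It fails at once if the lever was pushed into another colour's slot (more than about half-way, 0.17 rad) ((value of joint lever_x above 0.17 rad and (value of joint lever_y above 0.2 rad or value of joint lever_y below -0.2 rad) and x of green_disc in the frame of selector below 0 m) or (value of joint lever_x below -0.17 rad and (value of joint lever_y above 0.2 rad or value of joint lever_y below -0.2 rad) and x of green_disc in the frame of selector above 0 m) or (value of joint lever_y above 0.2 rad and (value of joint lever_x above 0.17 rad or value of joint lever_x below -0.17 rad) and y of green_disc in the frame of selector below 0 m) or (value of joint lever_y below -0.2 rad and (value of joint lever_x above 0.17 rad or value of joint lever_x below -0.17 rad) and y of green_disc in the frame of selector above 0 m)).
It fails at once if the knob was gripped (opposite faces pressed by the fingers at once) (contact force between each of lever_c1, lever_c2 and the fingers above 1 N or contact force between each of lever_c3, lever_c4 and the fingers above 1 N).
It fails at once if the lever was forced (more than 40 N from the fingers) (contact force between lever and the fingers above 40 N).
It fails at once if a bystander was lifted, pushed more than 20 mm or tipped more than 0.3 rad (distance of any of amber_bottle, sample_jar, objective_can, slide_box from where it was at the start of the episode above 0.02 m or angle between any of amber_bottle, sample_jar, objective_can, slide_box's own z axis and vertical above 0.3 rad).
It also fails if it takes over 59 s, if anything falls off the work surface, if the arm or the gripper's body presses on something with over 40 N, if the wrist force passes 120 N, or if a joint passes its speed limit or range.

## Working session

There is one attempt and no reset: what is moved stays moved. The work goes in short steps, Python scripts to look and compute and a tool call to move; the robot and the scene stay as the last step left them, time stands still between calls to the robot, and variables do not carry over. Pictures are saved under pics/ and viewed, at most 10 in all, crops included, and the job is handed in when it is done.

Besides the shell and the picture viewer there is one more tool, called after ">>>" as name(argument=value, ...) on one line, values as JSON. drive_tool: Moves the arm, as the interface text tells. Its arguments: {"type":"object","properties":{"plan":{"type":"array","items":{"type":"object","properties":{"x":{"type":"number"},"y":{"type":"number"},"z":{"type":"number"},"ax":{"type":"number"},"ay":{"type":"number"},"az":{"type":"number"},"hand":{"type":"number"}}}},"grip_force":{"type":"number"}},"required":["plan"]}

```bash
mkdir -p pics; python3 - <<'E'
from rig import monitor, imaging, r
import cv2
for n in ("top","side"):
    im=imaging.grab_frame(n); cv2.imwrite(f"pics/{n}0.png",im[:,:,::-1])
    c=imaging.camera_info(n); print(n,c)
s=monitor.sense(); print(s)
E
```

```text
top {'mtx': array([[513.05972744,   0.        , 281.42102143],
       [  0.        , 513.05972744, 202.23224758],
       [  0.        ,   0.        ,   1.        ]]), 'R': array([[-1.68965136e-02, -9.99856866e-01, -8.69033665e-04],
       [-9.94722785e-01,  1.68977102e-02, -1.01198068e-01],
       [ 1.01198268e-01, -8.45446938e-04, -9.94865919e-01]]), 't': array([ 25.45907955, 590.52470923, 920.47189624])}
side {'mtx': array([[421.18749084,   0.        , 281.73008851],
       [  0.        , 421.18749084, 217.31047613],
       [  0.        ,   0.        ,   1.        ]]), 'R': array([[-0.74728229, -0.66450514,  0.00144647],
       [-0.40620226,  0.45507784, -0.79240386],
       [ 0.52589819, -0.59273693, -0.6099951 ]]), 't': array([469.67755582, 333.37827277, 511.87317339])}
{'clock': 0.1, 'qpos': array([ 1.31960336e+00,  3.53556004e-01,  1.63404910e+00, -1.89409202e-05,
        1.15518703e+00, -2.39571542e-03]), 'qvel': array([ 0.00062101, -0.00216846, -0.00294493, -0.00120757, -0.00197951,
        0.00048319]), 'joint_efforts': array([ 5.05524040e-04, -6.06352544e+01, -3.42819822e+01, -6.07244345e-06,
        3.91805646e-03,  4.40013559e-05]), 'eef_pos': array([153.79896779, 605.3528249 , 230.65560703]), 'tcp_rot': array([-3.14039314e+00,  1.44456456e-05,  2.89280307e+00]), 'contact_force': array([-0.07392161, -0.15076736,  0.83708856]), 'wrist_torque': array([-0.00720871, -0.07572822,  0.00013369]), 'grasp_force': 0.0, 'opening': 0.9976377682229713}
```

View pics/top0.png

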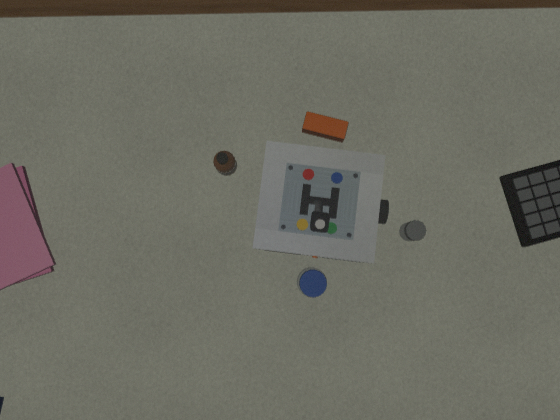

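View pics/side0.png

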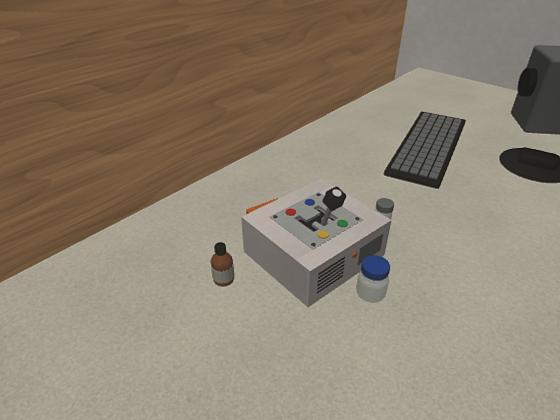

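The top view shows red at (308,174), blue at (337,178), yellow at (303,225), green at (332,228) and the knob dot at (320,224). Image up is world +x and right is -y, so green marks the (-x, -y) corner. Jar at (313,283), bottle at (225,162), can at (413,231).

```bash
cat > h.py <<'E'
import numpy as np, cv2
from rig import monitor, imaging, r
def ray(n,px,z):
    c=imaging.camera_info(n); R,t=c["R"],c["t"]
    d=R.T@np.linalg.inv(c["mtx"])@np.array([px[0],px[1],1.]); o=-R.T@t
    return o+d*(z-o[2])/d[2]
def proj(n,X):
    c=imaging.camera_info(n); p=c["mtx"]@(c["R"]@np.array(X)+c["t"]); return p[:2]/p[2]
E
python3 - <<'E'
from h import *
im=cv2.imread("pics/top0.png"); hsv=cv2.cvtColor(im,cv2.COLOR_BGR2HSV)
P={}
for n,(u,v) in dict(red=(308,174),blue=(337,178),yellow=(303,225),green=(332,228)).items():
    m=np.zeros(im.shape[:2],np.uint8); w=hsv[v-9:v+10,u-9:u+10]
    h0=int(hsv[v,u,0]); d=np.abs((w[:,:,0].astype(int)-h0+90)%180-90)
    ys,xs=np.where((d<12)&(w[:,:,1]>110)); p=(xs.mean()+u-9,ys.mean()+v-9)
    P[n]=ray("top",p,94)[:2]; print(n,p,len(xs),P[n].round(1))
loc=dict(red=(44,25),blue=(44,-25),yellow=(-44,25),green=(-44,-25))
A=np.array([loc[k] for k in loc],float);B=np.array([P[k] for k in loc])
Ac=A-A.mean(0);Bc=B-B.mean(0);yaw=np.arctan2((Ac[:,0]*Bc[:,1]-Ac[:,1]*Bc[:,0]).sum(),(Ac*Bc).sum())
R=np.array([[np.cos(yaw),-np.sin(yaw)],[np.sin(yaw),np.cos(yaw)]]);print("yaw",yaw,"c",B.mean(0)); print((B-B.mean(0))@R)
print("dot->",ray("top",(320,224),170)[:2], (ray("top",(320,224),170)[:2]-B.mean(0))@R)
for n,px,z in [("jar",(313,283),70),("can",(414,231),58),("bottle",(222,157),85),("slide",(327,125),32)]:
    p=ray("top",px,z)[:2]; print(n,p.round(),((p-B.mean(0))@R).round())
E
```

```text
red (np.float64(307.96774193548384), np.float64(173.9247311827957)) 93 [633.  -31.4]
blue (np.float64(336.4367816091954), np.float64(177.39080459770116)) 87 [626.1 -80.7]
yellow (np.float64(301.9072164948454), np.float64(224.06185567010309)) 97 [546.  -19.1]
green (np.float64(331.484375), np.float64(227.5625)) 64 [539.2 -69.8]
yaw -0.13408467934527057 c [586.05878731 -50.23947376]
[[ 43.9885268   24.91728065]
 [ 43.71575051 -24.82775381]
 [-43.83095957  25.530857  ]
 [-43.87331774 -25.62038383]]
dot-> [541.22303513 -44.45762457] [-45.20624783  -0.26383767]
jar [444. -37.] [-142.   -6.]
can [ 532. -221.] [ -30. -176.]
bottle [667. 119.] [ 58. 178.]
slide [735. -73.] [151.  -2.]
```

```bash
python3 - <<'E'
import cv2
im=cv2.imread("pics/top0.png")[130:310,240:440]; cv2.imwrite("pics/topc.png",cv2.resize(im,None,fx=3.3,fy=3.3,interpolation=cv2.INTER_CUBIC))
E
```

```text
(no output)
```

View pics/topc.png

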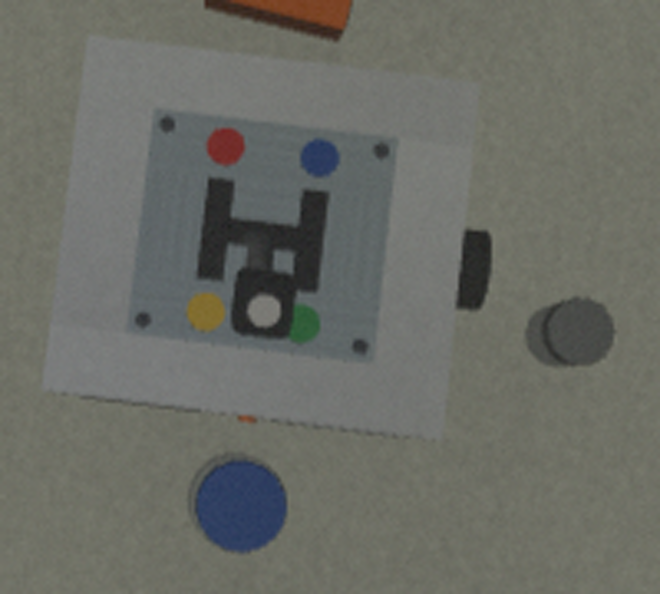

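Disc fit is within 1 mm: gate centre (586,-50), yaw -0.134, green at (-x,-y). I'll use the shut fingers as a pusher, with the tool yaw at 3.007 so tool x = -selector x and tool y = +selector y.

```bash
cat >> h.py <<'E'
from scipy.spatial.transform import Rotation as Ro
C=np.array([586.06,-50.24]); Y=-.134; RS=np.array([[np.cos(Y),-np.sin(Y)],[np.sin(Y),np.cos(Y)]])
def go(sx,sy,z):
    s=monitor.sense(); T=Ro.from_euler("xyz",s["tcp_rot"]); p=s["eef_pos"]
    tgt=np.array([*(C+RS@[sx,sy]),z]); G=Ro.from_euler("xyz",[np.pi,0,Y+np.pi])
    print("shift",(T.inv().apply(tgt-p)/50).round(2),"turn",(np.degrees((T.inv()*G).as_rotvec())/6).round(2),"t",s["clock"])
E
python3 -c "
from h import *
go(-95,0,215)"
```

```text
shift [ -9.72 -10.8    0.33] turn [-0.01 -0.   -1.1 ] t 0.1
```

>>> drive_tool(plan=[{"x": -4.8, "y": -5.3, "z": 0, "az": -1.09, "hand": 0}, {"x": -4.8, "y": -5.3, "z": 0, "az": -1.09, "hand": 0}, {"x": -4.8, "y": -5.3, "z": 0, "az": -1.09, "hand": 0}, {"x": -4.8, "y": -5.3, "z": 0, "az": -1.09, "hand": 0}, {"x": -4.8, "y": -5.3, "z": 0, "az": -1.09, "hand": 0}, {"x": -4.8, "y": -5.3, "z": 0, "az": -1.09, "hand": 0}, {"x": -4.8, "y": -5.3, "z": 0, "az": -1.09, "hand": 0}, {"x": -4.8, "y": -5.3, "z": 0, "az": -1.09, "hand": 0}])

```text
invalid input
```

```bash
python3 -c "
from h import *
go(-95,0,215)"
```

```text
shift [ -9.72 -10.8    0.33] turn [-0.01 -0.   -1.1 ] t 0.1
```

>>> drive_tool(plan=[{"x": -1, "y": -1, "z": 0, "ax": 0, "ay": 0, "az": -1.09, "hand": 0}, {"x": -2, "y": -2, "z": 0, "ax": 0, "ay": 0, "az": -1.09, "hand": 0}, {"x": -3, "y": -3.2, "z": 0, "ax": 0, "ay": 0, "az": -1.09, "hand": 0}, {"x": -4, "y": -4.4, "z": 0, "ax": 0, "ay": 0, "az": -1.09, "hand": 0}, {"x": -4.8, "y": -5.3, "z": 0, "ax": 0, "ay": 0, "az": -1.09, "hand": 0}, {"x": -4.8, "y": -5.3, "z": 0, "ax": 0, "ay": 0, "az": -1.09, "hand": 0}, {"x": -4.8, "y": -5.3, "z": 0, "ax": 0, "ay": 0, "az": -1.09, "hand": 0}, {"x": -4.8, "y": -5.3, "z": 0, "ax": 0, "ay": 0, "az": -1.09, "hand": 0}], grip_force=20)

```text
clock: 0.9
eef_pos: [322.2, 285.7, 231.0]
tcp_rot: [-3.14, 0.0, 3.004]
contact_force: [-1.3, 0.1, 0.9]
opening: 0.001
grasp_force: 0.0
```

```bash
python3 -c "
from h import *
go(-95,0,215)"
```

```text
shift [-4.25 -5.94  0.33] turn [-0.02  0.   -0.04] t 0.9
```

>>> drive_tool(plan=[{"x": -0.6, "y": -0.8, "z": 0, "ax": 0, "ay": 0, "az": -0.03, "hand": 0}, {"x": -1.2, "y": -1.6, "z": 0, "ax": 0, "ay": 0, "az": -0.03, "hand": 0}, {"x": -1.8, "y": -2.5, "z": 0, "ax": 0, "ay": 0, "az": -0.03, "hand": 0}, {"x": -2.4, "y": -3.4, "z": 0, "ax": 0, "ay": 0, "az": -0.03, "hand": 0}, {"x": -3.0, "y": -4.2, "z": 0, "ax": 0, "ay": 0, "az": -0.03, "hand": 0}, {"x": -3.6, "y": -5.1, "z": 0.3, "ax": 0, "ay": 0, "az": -0.03, "hand": 0}, {"x": -4.2, "y": -5.9, "z": 0.3, "ax": 0, "ay": 0, "az": -0.03, "hand": 0}, {"x": -4.2, "y": -5.9, "z": 0.3, "ax": 0, "ay": 0, "az": -0.03, "hand": 0}])

```text
clock: 1.7
eef_pos: [491.6, -33.9, 215.8]
tcp_rot: [-3.141, 0.001, 3.007]
contact_force: [0.5, -0.1, 0.4]
opening: -0.002
grasp_force: 0.0
```

```bash
python3 -c "
from h import *
go(-95,0,150)
im=imaging.grab_frame('side')[140:320,200:420]; cv2.imwrite('pics/s1.png',cv2.resize(im[:,:,::-1],None,fx=3,fy=3,interpolation=cv2.INTER_CUBIC))"
```

```text
shift [-0.02 -0.07  1.32] turn [-0.01  0.01 -0.  ] t 1.7
```

View pics/s1.png

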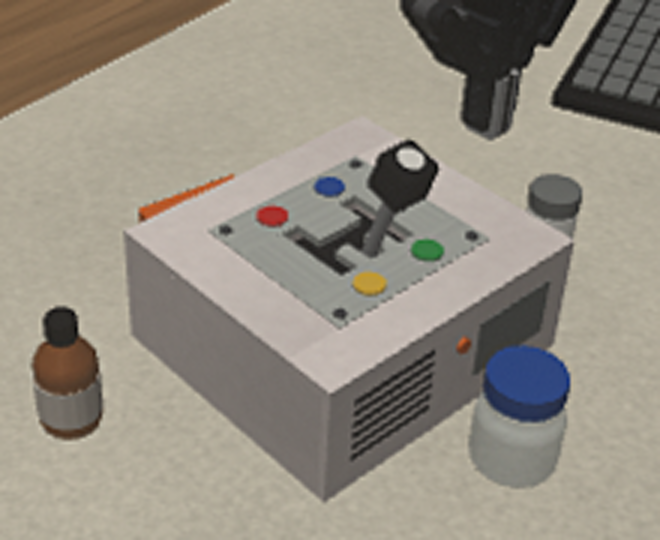

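The shut fingertips hang clear behind the knob (490,130 in the crop), and the knob is still parked. Descend, then push +x.

>>> drive_tool(plan=[{"x": 0, "y": -0.07, "z": 0.65, "ax": 0, "ay": 0, "az": 0, "hand": 0}, {"x": 0, "y": -0.07, "z": 1.3, "ax": 0, "ay": 0, "az": 0, "hand": 0}, {"x": -0.2, "y": -0.07, "z": 1.3, "ax": 0, "ay": 0, "az": 0, "hand": 0}, {"x": -0.4, "y": -0.07, "z": 1.3, "ax": 0, "ay": 0, "az": 0, "hand": 0}, {"x": -0.6, "y": -0.07, "z": 1.3, "ax": 0, "ay": 0, "az": 0, "hand": 0}, {"x": -0.75, "y": -0.07, "z": 1.3, "ax": 0, "ay": 0, "az": 0, "hand": 0}, {"x": -0.9, "y": -0.07, "z": 1.3, "ax": 0, "ay": 0, "az": 0, "hand": 0}, {"x": -1.0, "y": -0.07, "z": 1.3, "ax": 0, "ay": 0, "az": 0, "hand": 0}])

```text
clock: 2.55
eef_pos: [539.8, -40.8, 151.9]
tcp_rot: [3.142, 0.001, 3.01]
contact_force: [-3.0, -0.7, 1.9]
opening: -0.002
grasp_force: 1.0
```

```bash
python3 -c "
from h import *
go(-25,0,150)"
```

```text
shift [-0.44 -0.07  0.04] turn [0.   0.01 0.02] t 2.55
```

>>> drive_tool(plan=[{"x": -0.1, "y": 0, "z": 0, "ax": 0, "ay": 0, "az": 0, "hand": 0}, {"x": -0.2, "y": 0, "z": 0, "ax": 0, "ay": 0, "az": 0, "hand": 0}, {"x": -0.3, "y": 0, "z": 0, "ax": 0, "ay": 0, "az": 0, "hand": 0}, {"x": -0.37, "y": 0, "z": 0, "ax": 0, "ay": 0, "az": 0, "hand": 0}, {"x": -0.37, "y": 0, "z": 0, "ax": 0, "ay": 0, "az": 0, "hand": 0}, {"x": -0.37, "y": 0, "z": 0, "ax": 0, "ay": 0, "az": 0, "hand": 0}])

```text
clock: 3.15
eef_pos: [557.4, -43.2, 151.2]
tcp_rot: [3.142, 0.0, 3.01]
contact_force: [-0.3, 0.3, -0.6]
opening: 0.001
grasp_force: 0.0
```

```bash
python3 -c "
from h import *
go(-25,0,150)
im=imaging.grab_frame('side')[140:320,200:420]; cv2.imwrite('pics/s2.png',cv2.resize(im[:,:,::-1],None,fx=3,fy=3,interpolation=cv2.INTER_CUBIC))"
```

```text
shift [-0.09 -0.06  0.02] turn [0.   0.   0.02] t 3.15
```

View pics/s2.png

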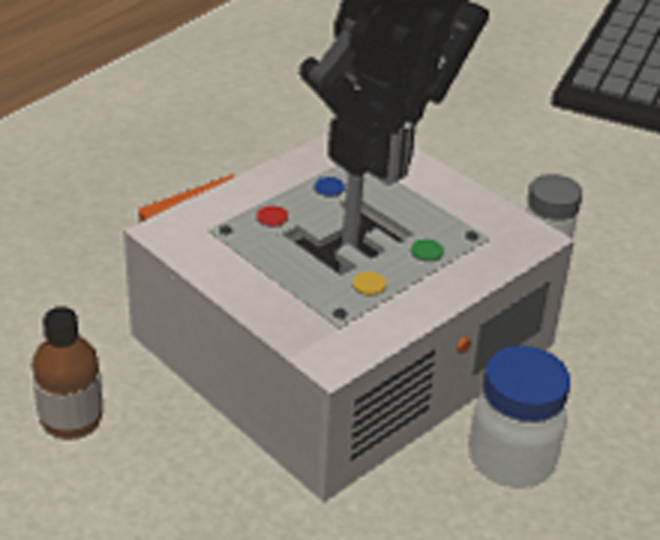

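The lever stands nearly upright. Nudge it a few mm more to be centred in the cross channel.

>>> drive_tool(plan=[{"x": -0.05, "y": 0, "z": 0, "ax": 0, "ay": 0, "az": 0, "hand": 0}, {"x": -0.1, "y": 0, "z": 0, "ax": 0, "ay": 0, "az": 0, "hand": 0}, {"x": -0.1, "y": 0, "z": 0, "ax": 0, "ay": 0, "az": 0, "hand": 0}])

```text
clock: 3.5
eef_pos: [562.4, -43.8, 151.3]
tcp_rot: [-3.142, 0.0, 3.01]
contact_force: [-0.1, 0.2, -0.1]
opening: -0.001
grasp_force: 0.6
```

>>> drive_tool(plan=[{"x": 0.4, "y": 0, "z": 0, "ax": 0, "ay": 0, "az": 0, "hand": 0}, {"x": 0.8, "y": 0, "z": 0, "ax": 0, "ay": 0, "az": 0, "hand": 0}, {"x": 0.8, "y": 0.5, "z": 0, "ax": 0, "ay": 0, "az": 0, "hand": 0}, {"x": 0.8, "y": 1.0, "z": 0, "ax": 0, "ay": 0, "az": 0, "hand": 0}, {"x": 0.5, "y": 1.2, "z": 0, "ax": 0, "ay": 0, "az": 0, "hand": 0}, {"x": 0, "y": 1.2, "z": 0, "ax": 0, "ay": 0, "az": 0, "hand": 0}, {"x": 0, "y": 1.2, "z": 0, "ax": 0, "ay": 0, "az": 0, "hand": 0}])

```text
clock: 4.2
eef_pos: [573.2, 16.0, 151.7]
tcp_rot: [3.141, 0.004, 3.011]
contact_force: [0.4, -0.5, 0.2]
opening: -0.003
grasp_force: 0.0
```

```bash
python3 -c "
from h import *
go(0,50,145)
for n,(a,b,c,d) in dict(top=(150,270,250,400),side=(140,320,200,420)).items():
  im=imaging.grab_frame(n)[a:b,c:d]; cv2.imwrite('pics/%s3.png'%n,cv2.resize(im[:,:,::-1],None,fx=3,fy=3,interpolation=cv2.INTER_CUBIC))
"
cd pics; python3 -c "
import cv2,numpy as np
a=cv2.imread('top3.png');b=cv2.imread('side3.png');b=cv2.resize(b,(350,286));a=cv2.resize(a,(450,360));o=np.zeros((360,800,3),np.uint8);o[:,:450]=a;o[:286,450:]=b;cv2.imwrite('m3.png',o)"
```

```text
shift [-0.43 -0.28  0.14] turn [0.   0.03 0.03] t 4.2
```

View pics/m3.png

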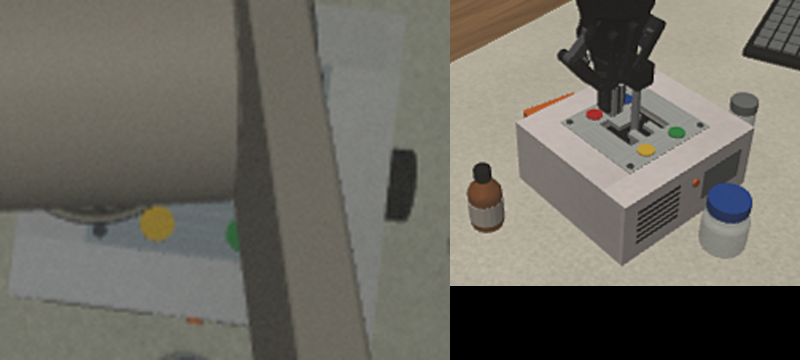

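The fingers are now on the +y side of the knob, clear of it (the top view is blocked by the arm). Align on sx=0, lower to z≈133, then push -y.

>>> drive_tool(plan=[{"x": -0.43, "y": 0, "z": 0.37, "ax": 0, "ay": 0, "az": 0, "hand": 0}, {"x": -0.43, "y": -0.2, "z": 0.37, "ax": 0, "ay": 0, "az": 0, "hand": 0}, {"x": -0.43, "y": -0.4, "z": 0.37, "ax": 0, "ay": 0, "az": 0, "hand": 0}, {"x": -0.43, "y": -0.6, "z": 0.37, "ax": 0, "ay": 0, "az": 0, "hand": 0}, {"x": -0.43, "y": -0.75, "z": 0.37, "ax": 0, "ay": 0, "az": 0, "hand": 0}, {"x": -0.43, "y": -0.9, "z": 0.37, "ax": 0, "ay": 0, "az": 0, "hand": 0}, {"x": -0.43, "y": -1.0, "z": 0.37, "ax": 0, "ay": 0, "az": 0, "hand": 0}, {"x": -0.43, "y": -1.1, "z": 0.37, "ax": 0, "ay": 0, "az": 0, "hand": 0}])

```text
clock: 5.1
eef_pos: [584.1, -42.1, 133.0]
tcp_rot: [3.142, 0.0, 3.01]
contact_force: [-0.8, 1.4, 0.8]
opening: -0.004
grasp_force: 0.6
```

```bash
python3 -c "
from h import *
go(0,-22,133)"
```

```text
shift [-0.06 -0.6   0.  ] turn [0.   0.   0.02] t 5.1
```

>>> drive_tool(plan=[{"x": -0.03, "y": -0.1, "z": 0, "ax": 0, "ay": 0, "az": 0, "hand": 0}, {"x": -0.06, "y": -0.2, "z": 0, "ax": 0, "ay": 0, "az": 0, "hand": 0}, {"x": -0.06, "y": -0.3, "z": 0, "ax": 0, "ay": 0, "az": 0, "hand": 0}, {"x": -0.06, "y": -0.38, "z": 0, "ax": 0, "ay": 0, "az": 0, "hand": 0}, {"x": -0.06, "y": -0.44, "z": 0, "ax": 0, "ay": 0, "az": 0, "hand": 0}, {"x": -0.06, "y": -0.44, "z": 0, "ax": 0, "ay": 0, "az": 0, "hand": 0}])

```text
clock: 5.7
eef_pos: [584.1, -64.2, 132.7]
tcp_rot: [-3.141, -0.0, 3.01]
contact_force: [0.6, 0.5, -0.2]
opening: -0.003
grasp_force: 0.4
```

```bash
python3 -c "
from h import *
go(0,-22,133)
im=imaging.grab_frame('side')[140:320,200:420]; cv2.imwrite('pics/s4.png',cv2.resize(im[:,:,::-1],None,fx=3,fy=3,interpolation=cv2.INTER_CUBIC))"
```

```text
shift [-0.   -0.16 -0.01] turn [-0.   -0.    0.02] t 5.7
```

View pics/s4.png

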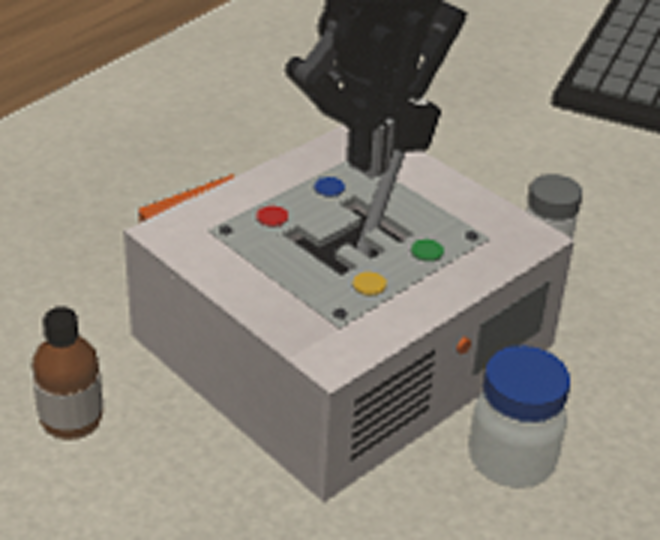

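The lever is moving along the cross channel towards green (stem at about (380,195)). Continue in small steps until the force rises at the end.

>>> drive_tool(plan=[{"x": 0, "y": -0.08, "z": 0, "ax": 0, "ay": 0, "az": 0, "hand": 0}, {"x": 0, "y": -0.14, "z": 0, "ax": 0, "ay": 0, "az": 0, "hand": 0}])

```text
clock: 5.95
eef_pos: [583.3, -70.9, 132.8]
tcp_rot: [3.142, 0.0, 3.01]
contact_force: [0.5, 2.0, -0.8]
opening: -0.006
grasp_force: 1.3
```

>>> drive_tool(plan=[{"x": 0, "y": -0.05, "z": 0, "ax": 0, "ay": 0, "az": 0, "hand": 0}, {"x": 0, "y": -0.05, "z": 0, "ax": 0, "ay": 0, "az": 0, "hand": 0}])

```text
clock: 6.15
eef_pos: [583.0, -72.5, 132.6]
tcp_rot: [3.14, -0.0, 3.009]
contact_force: [1.4, 7.2, -1.3]
opening: 0.003
grasp_force: 3.2
```

>>> drive_tool(plan=[{"x": 0, "y": -0.05, "z": 0, "ax": 0, "ay": 0, "az": 0, "hand": 0}, {"x": 0, "y": -0.05, "z": 0, "ax": 0, "ay": 0, "az": 0, "hand": 0}])

```text
clock: 6.35
eef_pos: [582.9, -73.6, 132.5]
tcp_rot: [3.138, -0.0, 3.009]
contact_force: [3.3, 14.6, -3.6]
opening: -0.002
grasp_force: 6.3
```

End of the channel reached (force rose to 15 N). Back off and go round to the +x side.

>>> drive_tool(plan=[{"x": 0, "y": 0.3, "z": 0, "ax": 0, "ay": 0, "az": 0, "hand": 0}, {"x": 0, "y": 0.6, "z": 0, "ax": 0, "ay": 0, "az": 0, "hand": 0}, {"x": -0.5, "y": 0.6, "z": 0, "ax": 0, "ay": 0, "az": 0, "hand": 0}, {"x": -1.0, "y": 0.6, "z": 0, "ax": 0, "ay": 0, "az": 0, "hand": 0}, {"x": -1.1, "y": 0.1, "z": 0, "ax": 0, "ay": 0, "az": 0, "hand": 0}, {"x": -1.1, "y": -0.4, "z": 0, "ax": 0, "ay": 0, "az": 0, "hand": 0}, {"x": -1.1, "y": -0.6, "z": 0, "ax": 0, "ay": 0, "az": 0, "hand": 0}, {"x": -1.1, "y": -0.6, "z": 0, "ax": 0, "ay": 0, "az": 0, "hand": 0}])

```text
clock: 7.15
eef_pos: [633.1, -113.4, 132.8]
tcp_rot: [-3.141, -0.0, 3.009]
contact_force: [-0.8, 0.5, -0.4]
opening: -0.0
grasp_force: 0.0
```

```bash
python3 -c "
from h import *
go(25,-52,126)
im=imaging.grab_frame('side')[140:320,200:420]; cv2.imwrite('pics/s5.png',cv2.resize(im[:,:,::-1],None,fx=3,fy=3,interpolation=cv2.INTER_CUBIC))"
```

```text
shift [0.6  0.09 0.14] turn [-0.   -0.    0.01] t 7.15
```

View pics/s5.png

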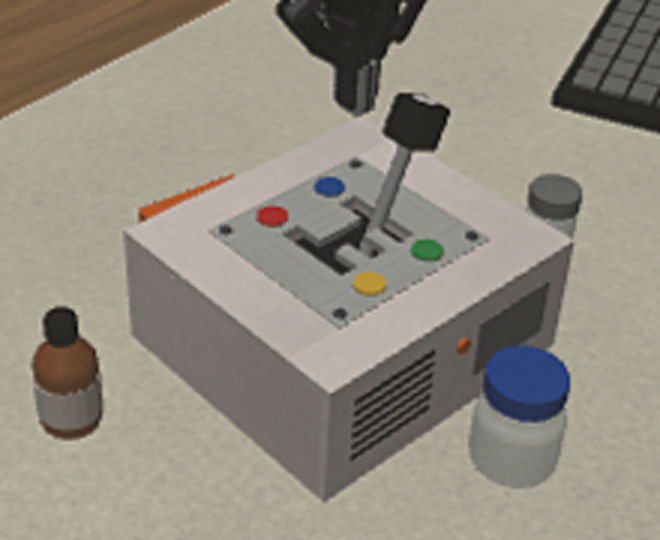

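The lever stands at the green end of the cross channel, with the fingers behind it on the +x side. Push -x.

>>> drive_tool(plan=[{"x": 0.3, "y": 0.09, "z": 0.14, "ax": 0, "ay": 0, "az": 0, "hand": 0}, {"x": 0.5, "y": 0.09, "z": 0.14, "ax": 0, "ay": 0, "az": 0, "hand": 0}, {"x": 0.65, "y": 0.09, "z": 0.14, "ax": 0, "ay": 0, "az": 0, "hand": 0}, {"x": 0.75, "y": 0.09, "z": 0.14, "ax": 0, "ay": 0, "az": 0, "hand": 0}, {"x": 0.85, "y": 0.09, "z": 0.14, "ax": 0, "ay": 0, "az": 0, "hand": 0}])

```text
clock: 7.7
eef_pos: [592.8, -102.2, 126.5]
tcp_rot: [3.141, 0.003, 3.01]
contact_force: [5.4, 1.9, -0.8]
opening: 0.002
grasp_force: 2.7
```

>>> drive_tool(plan=[{"x": 0.1, "y": 0, "z": 0, "ax": 0, "ay": 0, "az": 0, "hand": 0}, {"x": 0.2, "y": 0, "z": 0, "ax": 0, "ay": 0, "az": 0, "hand": 0}, {"x": 0.3, "y": 0, "z": 0, "ax": 0, "ay": 0, "az": 0, "hand": 0}, {"x": 0.3, "y": 0, "z": 0, "ax": 0, "ay": 0, "az": 0, "hand": 0}])

```text
clock: 8.1
eef_pos: [576.9, -100.6, 126.3]
tcp_rot: [3.142, 0.001, 3.01]
contact_force: [0.2, 0.0, 0.9]
opening: 0.002
grasp_force: 0.2
```

```bash
python3 -c "
from h import *
go(-14,-52,126)"
```

```text
shift [ 0.23 -0.02  0.01] turn [0.   0.01 0.02] t 8.1
```

>>> drive_tool(plan=[{"x": 0.08, "y": 0, "z": 0, "ax": 0, "ay": 0, "az": 0, "hand": 0}, {"x": 0.16, "y": 0, "z": 0, "ax": 0, "ay": 0, "az": 0, "hand": 0}, {"x": 0.2, "y": 0, "z": 0, "ax": 0, "ay": 0, "az": 0, "hand": 0}])

```text
clock: 8.4
eef_pos: [567.4, -99.3, 126.0]
tcp_rot: [3.141, 0.001, 3.01]
contact_force: [5.4, 1.9, -3.6]
opening: -0.001
grasp_force: 2.3
```

>>> drive_tool(plan=[{"x": 0.05, "y": 0, "z": 0, "ax": 0, "ay": 0, "az": 0, "hand": 0}, {"x": 0.05, "y": 0, "z": 0, "ax": 0, "ay": 0, "az": 0, "hand": 0}])

```text
clock: 8.6
eef_pos: [565.5, -99.0, 126.1]
tcp_rot: [3.141, 0.003, 3.01]
contact_force: [6.1, 1.7, -4.5]
opening: -0.002
grasp_force: 3.1
```

>>> drive_tool(plan=[{"x": 0.04, "y": 0, "z": 0, "ax": 0, "ay": 0, "az": 0, "hand": 0}, {"x": 0.04, "y": 0, "z": 0, "ax": 0, "ay": 0, "az": 0, "hand": 0}])

```text
clock: 8.8
eef_pos: [564.9, -98.9, 126.2]
tcp_rot: [3.141, 0.005, 3.01]
contact_force: [11.1, 1.9, -8.2]
opening: 0.002
grasp_force: 5.4
```

Force rises at sx≈-14, as predicted for fully home. Retreat and check.

>>> drive_tool(plan=[{"x": -0.4, "y": 0, "z": 0, "ax": 0, "ay": 0, "az": 0, "hand": 0}, {"x": -1.0, "y": 0, "z": 0, "ax": 0, "ay": 0, "az": 0, "hand": 0}, {"x": -1.2, "y": 0, "z": -0.8, "ax": 0, "ay": 0, "az": 0, "hand": 0}, {"x": -1.2, "y": 0, "z": -1.6, "ax": 0, "ay": 0, "az": 0, "hand": 0}, {"x": -1.2, "y": 0.8, "z": -2.2, "ax": 0, "ay": 0, "az": 0, "hand": 0}, {"x": -1.2, "y": 1.6, "z": -2.2, "ax": 0, "ay": 0, "az": 0, "hand": 0}, {"x": -1.2, "y": 2.4, "z": -2.2, "ax": 0, "ay": 0, "az": 0, "hand": 0}, {"x": -1.2, "y": 3.2, "z": -2.2, "ax": 0, "ay": 0, "az": 0, "hand": 0}])

```text
clock: 9.6
eef_pos: [642.4, 52.9, 236.1]
tcp_rot: [-3.141, -0.001, 3.01]
contact_force: [0.9, -0.4, 0.6]
opening: 0.002
grasp_force: 0.0
```

>>> drive_tool(plan=[{"x": 0, "y": 0.8, "z": 0, "ax": 0, "ay": 0, "az": 0, "hand": 0}, {"x": 0, "y": 1.6, "z": 0, "ax": 0, "ay": 0, "az": 0, "hand": 0}, {"x": 0, "y": 2.4, "z": 0, "ax": 0, "ay": 0, "az": 0, "hand": 0}, {"x": 0, "y": 3.2, "z": 0, "ax": 0, "ay": 0, "az": 0, "hand": 0}, {"x": 0, "y": 3.2, "z": 0, "ax": 0, "ay": 0, "az": 0, "hand": 0}])

```text
clock: 10.1
eef_pos: [663.5, 214.8, 235.4]
tcp_rot: [3.141, -0.001, 3.014]
contact_force: [0.9, -0.6, 0.9]
opening: -0.0
grasp_force: 0.0
```

```bash
python3 -c "
from h import *
im=imaging.grab_frame('top')[130:310,190:440]; cv2.imwrite('pics/t6.png',cv2.resize(im[:,:,::-1],None,fx=3,fy=3,interpolation=cv2.INTER_CUBIC))
X=[*(C+RS@[-43-5,-50-5.5]),145+13]; print((proj('top',X)-[190,130])*3)"
```

```text
[491.19580073 300.69494879]
```

View pics/t6.png

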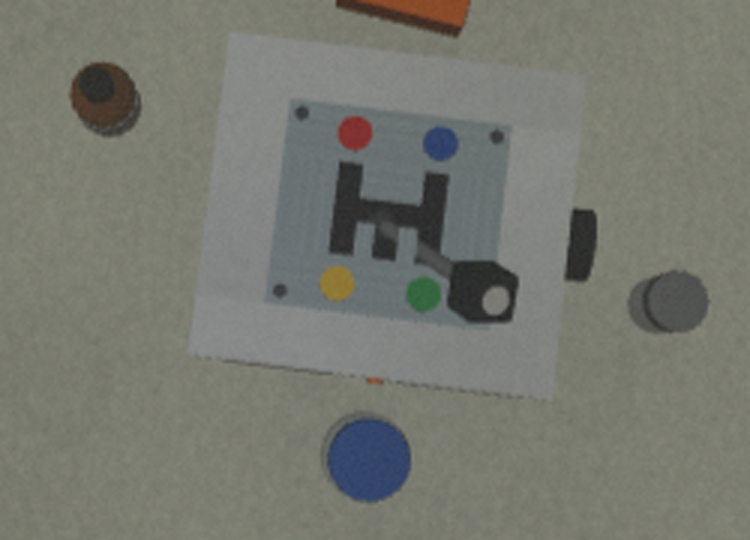

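The knob's dot is at (496,300) in the crop, against (491,301) predicted for fully home in the green slot. The bystanders have not moved and the arm is clear.

```bash
python3 -c "
from rig import r
print(r.sign_off())"
```

```text
the job is handed in; nothing more can be done
None
```

The lever was pushed along the cross channel and home into the green slot, the last picture agrees, and the job was handed in at about 10 s with the bystanders untouched; no verdict came back.

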